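# Load the drop-weight tester and hold its release plunger back

### The arm

A 6-joint arm with a two-finger parallel gripper is mounted at the origin on a cart in front of the work surface, level with it; the furniture and walls round the work are solid. World frame = base frame: x ahead of the robot, y to its left, z up, the work surface at z = 0. Lengths are in m, angles in rad, forces in N, time in s.
With the tool pointing down it reaches from about 0.3 to 0.95 m from the base axis. Payload 3.1 kg.
Tool frame: the origin (TCP) lies between the finger pads; the fingertips stand 19 mm ahead of it and the grasp point (between the pads) is the TCP; z points along the fingers, y is the line along which they close (so a half turn about z gives the same grasp; the last joint's range is limited). The gripper opens to 85 mm and grips with 20 to 120 N. Pads are 22 mm wide; open, the fingers measure 114 mm over their backs; the gripper's body (76 mm by 85 mm) begins 54 mm behind the grasp point. The pads swing forward as they close: fully open they stand 13 mm farther back than shut.
Start: joints at [-1.341, 0.308, 1.634, -0, 1.2, -0.07], TCP at [0.185, -0.597, 0.25] pointing down, gripper open.
Joint ranges: [-3.06, 3.06], [-0.79, 1.96], [0.05, 2.63], [-1.19, 4.34], [0.05, 2.64], [-2.94, 2.94]. Speed limits (rad/s): [2.79, 2.79, 3.14, 3.14, 3.14, 3.14].

### API

Orientations are given as a unit quaternion [w, x, y, z].
In Python, from plant import * gives the robot as it stands.
- The arm moves only by the tool play_rows, never from a script. Its argument "motion" is a list that holds one entry, the list of rows, each a list of 7 numbers: the shift along the world's x, y, z scaled (see below), then the turn, a rotation vector about the world's x, y, z scaled (see below), then the closure, from -1 (fully open) to 1 (shut). A call has exactly 10 rows; each row is the pose to reach, as a shift and turn from the pose commanded when the call began; what a row does not reach only later rows make up. The controller multiplies each number of a shift by 0.1 m and each number of a turn by 45 degrees. A row lasts 1/12 s, in which the tool goes at most 41.7 mm and 7.16 degrees, less where a joint would pass 70% of its speed; a pose out of reach is approached as far as the arm can. A call with a number of a shift or a turn outside -1 to 1 is refused whole. A call with a gripper value outside its range is refused whole. The fingers move at their own pace and stop on an object; "force" is the grip in N (left out, the last holds). Time passes only in rows, so rows that repeat a pose let the fingers close, or fill a call up. It gives the time, the measured TCP pose, the force, the opening and the grip force at its end, in the units of the state.
- observe(): the state, without advancing time (a new reading comes with each control period).
- snapshot(name): name is "scene" or "top" or "wrist"; returns the picture (384x512x3 uint8, red, green, blue); there is no depth.
- camera_params(name): a dict with "fx", "fy", "cx", "cy" (pixels), "extrinsics" (4x4, takes a point from camera to world coordinates). Camera axes: x right, y down, z forward; pixel columns grow to the right and rows downward; lengths in m; the calibration is good to about 2 mm. A picture is of the moment at which its call begins: read the wrist's pose just before it. camera_params takes no time and is no camera call; for the wrist camera it gives the pose at the moment of the call.
- close_job(): hands the job in; it is judged then, once.
Trained networks look in the newest picture that a camera, given by its name, has taken for a name from the list of things; names that differ only in an ending like _2 or _b are one class to them, and where a whole thing is asked for, a point or a joint stands for the part that bears it (a point fixed in the world has none). Each returns a list of dicts, best first, with "score" (0 to 1); they miss things now and then, are a little off and sometimes report something else, mostly with a low value. They report only what shows in the picture. A call takes as long as a camera call. They do not tell look-alikes from the thing itself.
- look_for(camera, thing): "bbox" ([centre column, centre row, width, height] in pixels, round what is visible of it).
- trace(camera, thing): "pixels" (384x512 bool, what is visible of it) and "bbox" ([centre column, centre row, width, height] in pixels, round what is visible of it).
The state is a dict: "clock": time; "q": joint angles; "joint_velocities": joint speeds; "joint_efforts": joint torques, N m; "tool_pos": TCP position; "tcp_rot": TCP orientation; "ft_force": force on the tool from outside, world axes, zero at the start; "wrist_torque": the same for the moment, N m; "opening": finger opening in m; "finger_force": force on a finger pad.
Only numpy, scipy, OpenCV 4.12 (cv2) and the standard library are available. Lean on these libraries where they do the work, as an engineer would, in place of code of your own. Each camera call takes 0.05 s, during which the arm holds its last target. There are 200 camera calls.

### The job

Put the loose brass drop weight into the funnel at the top of the blue drop-weight tester, so that it comes to rest upright on the two release pins and you have let go of it. Then grip the red knob of the sprung release plunger, pull it all the way back until the pins are clear of their seat holes and the weight falls down the guide onto the anvil, and finish while still holding the plunger fully back. Leave the pipe fitting, the blue tape roll and the spare black knob where they are.

Things in the scene. Friction and masses are not known exactly. Their poses are not given: they have to be found in the camera images.
- tester: blue drop-weight tester, fixed; origin at table level under its guide axis, z up. Base x -73 to +57, y +-45, 15 mm thick. Four upright rods leave a 36 mm bore. Grey plunger housing at x -28 to -64, y +-18, rear lug with two seat holes at x 25 to 39, both up to z 120 mm. The plunger comes out towards local -x, which faces the robot within 0.45 rad
- funnel_mouth (a point): centre of the rim of the aluminium funnel on top of the guide, on its axis, 144 mm above the table. Funnel 12 mm deep, outside diameter 65 mm at the rim, inside 58 mm at the rim and 40 mm at its foot
- pins_top (a point): point on the guide axis level with the upper sides of the two level steel release pins (6 mm thick, at local y +-7 mm), 108 mm above the table: a loaded weight rests here; fixed to the tester, does not move with the plunger
- anvil_top (a point): centre of the black rubber pad on the anvil at the foot of the guide, on its axis, 25 mm above the table, where the fallen weight comes to rest
- plunger_knob (a point): middle of the red knob's grip, 105 mm above the table, seated 90 mm from the guide axis (local -x); moves with the plunger, axes as the tester's. Lying cylinder 22 mm thick, 26 long; flange 32 mm in diameter, 6 long, at its outer end; bare 10 mm stem, 13 mm long, between knob and housing. Grip from above, fingers closing along the tester's y
- plunger (a joint): travel of the release plunger in m along the tester's -x: 0 = seated, pins across the bore and in their seat holes; 0.050 = fully back, at its stop, pins out of the bore. A spring pulls it home with 5 N at 0 and 12 N at 0.050; it does not latch
- drop_weight: loose brass drop weight standing on the table: cylinder 31 mm diameter, 44 mm high, with a grip knob on top (20 mm diameter, from 47 to 62 mm above its underside) on a short 12 mm neck; 62 mm high in all, 0.17 to 0.33 kg; origin at the centre of its underside, z up its axis
- pipe_fitting: bystander: nickel pipe fitting, 31 x 31 x 56 mm, standing on the table; origin at the centre of its underside
- blue_tape: bystander: blue roll of tape, 63 mm diameter, 19 mm high, lying flat; origin at the centre of its underside
- black_knob: bystander: spare black knob, 33 mm diameter, 20 mm high; origin at the centre of its underside
There are look-alikes about, which are no part of the job. Of the things shaped like the drop_weight, the brass one is meant.

How it is judged:
By the outcome, as a careful person would: the job done as asked, in the order asked, and still so for the second after the job is handed in, while the arm keeps its last pose, push and grip.
It also fails if it takes over 51 s, if anything falls off the work surface, if the arm or the gripper's body presses on something with over 40 N, if the wrist force passes 120 N, or if a joint passes its speed limit or range.

## Working session

There is one attempt and no reset: what is moved stays moved. The work goes in short steps, Python scripts to look and compute and a tool call to move; the robot and the scene stay as the last step left them, time stands still between calls to the robot, and variables do not carry over. Pictures are saved under pics/ and viewed, at most 12 in all, crops included, and the job is handed in when it is done.

Besides the shell and the picture viewer there is one more tool, called by a JSON object that holds its "api" and its "payload", one argument or row to a line. play_rows: Moves the arm, as the interface text tells. Shifts and turns lie within -1 to 1; 1 stands for 0.1 m of shift or 45 degrees of turn. Its arguments: {"type":"object","properties":{"motion":{"type":"array","items":{"type":"array","items":{"type":"array","items":{"type":"number"}}}},"force":{"type":"number"}},"required":["motion"]}

```bash
mkdir -p pics; ls; python3 - <<'E'
from plant import *
import cv2,numpy as np
s=observe();print(s['clock'],s['tool_pos'],s['tcp_rot'],s['opening'])
ims=[]
for n in ['scene','top']:
    im=snapshot(n);cv2.imwrite(f'pics/raw_{n}.png',im[...,::-1])
    cv2.imwrite(f'pics/{n}0.png',cv2.resize(im[...,::-1],None,fx=1.5,fy=1.5,interpolation=cv2.INTER_CUBIC))
    for t in ['tester','drop_weight','plunger_knob','pipe_fitting','blue_tape','black_knob']:
        print(n,t,[(round(d['score'],2),np.round(d['bbox']).tolist()) for d in look_for(n,t)][:4])
    p=camera_params(n);print(p['fx'],p['cx'],p['cy'],np.round(p['extrinsics'],3).tolist())
print(observe()['clock'])
E
```

```text
pics
0.0 [ 0.18436507 -0.59634618  0.24903066] [-1.15632175e-03  9.88786808e-01  1.49329513e-01 -9.06544495e-05] 0.08571657808878065
scene tester [(0.64, [237.0, 164.0, 76.0, 94.0])]
scene drop_weight [(0.92, [177.0, 248.0, 22.0, 31.0]), (0.88, [220.0, 253.0, 20.0, 36.0]), (0.65, [196.0, 210.0, 15.0, 32.0])]
scene plunger_knob [(0.75, [247.0, 160.0, 57.0, 36.0])]
scene pipe_fitting [(0.61, [296.0, 237.0, 15.0, 27.0])]
scene blue_tape [(0.91, [318.0, 192.0, 29.0, 30.0])]
scene black_knob [(0.6, [296.0, 236.0, 20.0, 28.0]), (0.55, [271.0, 307.0, 23.0, 18.0]), (0.4, [177.0, 248.0, 23.0, 31.0])]
499.48715565126537 259.34854038433946 191.49787984100706 [[-0.914, -0.286, 0.288, 0.222], [-0.406, 0.66, -0.633, 0.272], [-0.009, -0.695, -0.719, 0.742], [0.0, 0.0, 0.0, 1.0]]
top tester [(0.73, [286.0, 157.0, 54.0, 66.0])]
top drop_weight [(0.63, [206.0, 179.0, 15.0, 13.0]), (0.59, [288.0, 155.0, 52.0, 71.0]), (0.48, [196.0, 146.0, 17.0, 14.0]), (0.46, [236.0, 143.0, 16.0, 18.0])]
top plunger_knob [(0.59, [285.0, 162.0, 31.0, 56.0])]
top pipe_fitting []
top blue_tape [(0.86, [302.0, 224.0, 24.0, 30.0])]
top black_knob [(0.56, [188.0, 232.0, 12.0, 11.0]), (0.24, [284.0, 160.0, 32.0, 63.0])]
454.3310954981677 250.27359695200488 192.07762512173196 [[0.002, -0.999, 0.042, 0.435], [-1.0, -0.001, 0.014, -0.314], [-0.013, -0.042, -0.999, 1.087], [0.0, 0.0, 0.0, 1.0]]
0.7
```

View pics/scene0.png

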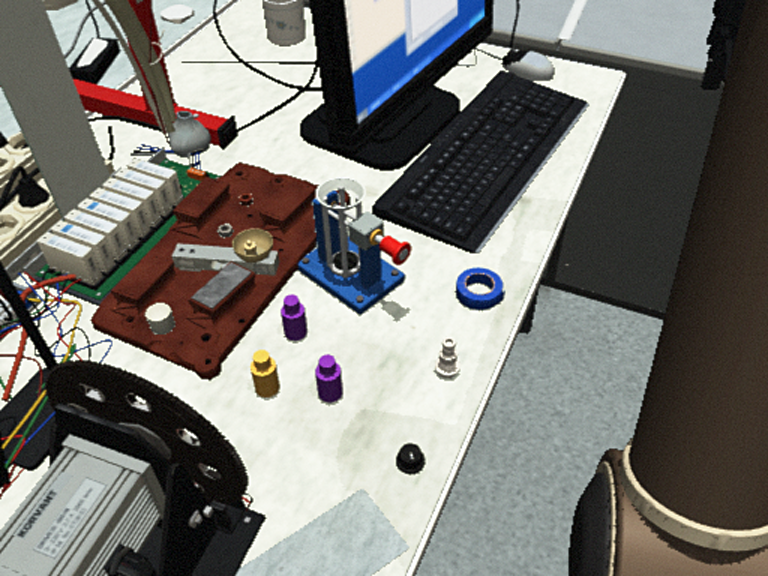

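View pics/top0.png

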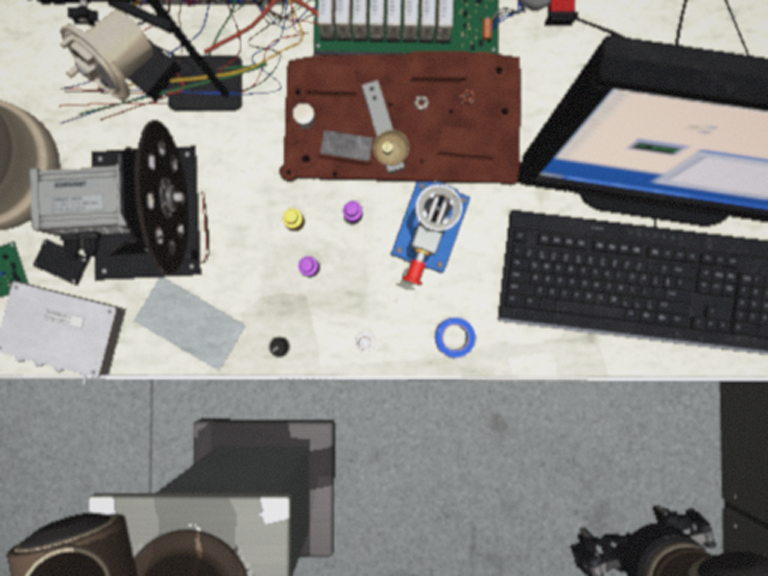

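The look-alike candidates in the scene picture, at native pixels, are:
- Yellow/brass piece at (177,248).
- Purple piece at (220,253).
- Purple piece at (196,210).
- The pipe fitting at (298,237), which is a different shape.

I choose the brass one, which is at (195,145) in the top picture. The tester funnel is at about (290,139) in the top picture, with the red knob at (276,181).

```bash
cat > h.py <<'E'
from plant import *
import cv2,numpy as np
from scipy.optimize import least_squares
def proj(P,p):
    T=np.linalg.inv(p['extrinsics']);c=np.atleast_2d(P)@T[:3,:3].T+T[:3,3]
    return c[:,:2]/c[:,2:]*[p['fx'],p['fy']]+[p['cx'],p['cy']]
def at_z(uv,z,p):
    E=np.array(p['extrinsics']);d=E[:3,:3]@[(uv[0]-p['cx'])/p['fx'],(uv[1]-p['cy'])/p['fy'],1]
    return E[:3,3]+d*(z-E[2,3])/d[2]
def hsvmask(im,lo,hi):
    return cv2.inRange(cv2.cvtColor(im,cv2.COLOR_RGB2HSV),np.array(lo),np.array(hi))
def tpts(pose,L):
    x,y,a=pose;c,s=np.cos(a),np.sin(a);L=np.atleast_2d(L).astype(float)
    return np.c_[x+c*L[:,0]-s*L[:,1],y+s*L[:,0]+c*L[:,1],L[:,2]]
E
python3 - <<'E'
from h import *
box={'scene':[(155,225,45,50),(190,110,90,100)],'top':[(180,130,35,30),(250,110,75,90)]}
for n in ['scene','top']:
    im=cv2.imread(f'pics/raw_{n}.png')[...,::-1].copy();p=camera_params(n)
    (bx,by,bw,bh),(tx,ty,tw,th)=box[n]
    m=hsvmask(im[by:by+bh,bx:bx+bw],(15,120,60),(35,255,255));v,u=np.nonzero(m)
    uv=(u.mean()+bx,v.mean()+by);print(n,'brass',uv,m.sum()//255,'z30',at_z(uv,.03,p).round(4))
    m=hsvmask(im[ty:ty+th,tx:tx+tw],(0,150,90),(6,255,255));v,u=np.nonzero(m)
    uv=(u.mean()+tx,v.mean()+ty);print('red',uv,m.sum()//255,at_z(uv,.105,p).round(4))
    m=hsvmask(im[ty:ty+th,tx:tx+tw],(100,150,50),(125,255,255));v,u=np.nonzero(m)
    for z in (0.015,): 
        r=cv2.minAreaRect(np.c_[u+tx,v+ty].astype(np.float32));print('blue',np.round(r[0],1),np.round(r[1],1),r[2],[at_z(q,z,p)[:2].round(3).tolist() for q in cv2.boxPoints(r)])
cs=[]
for n in ['scene','top']:
    im=cv2.imread(f'pics/raw_{n}.png');x,y=(160,110) if n=='scene' else (180,90)
    c=cv2.resize(im[y:y+(165 if n=='scene' else 110),x:x+130],None,fx=3,fy=3,interpolation=cv2.INTER_CUBIC)
    cs.append(cv2.copyMakeBorder(c,0,495-c.shape[0],0,0,cv2.BORDER_CONSTANT))
cv2.imwrite('pics/crop1.png',np.hstack(cs))
E
```

```text
scene brass (np.float64(175.96503496503496), np.float64(249.16317016317015)) 429 z30 [ 0.5861 -0.1645  0.03  ]
red (np.float64(212.4734219269103), np.float64(151.30398671096344)) 602 [ 0.604  -0.3512  0.105 ]
blue [225.3 169.9] [77.9 51. ] 50.82633972167969 [[0.714, -0.399], [0.686, -0.533], [0.503, -0.396], [0.538, -0.285]]
top brass (np.float64(194.98913043478262), np.float64(146.29347826086956)) 92 z30 [ 0.5867 -0.1699  0.03  ]
red (np.float64(276.6), np.float64(177.64)) 125 [ 0.5078 -0.3575  0.105 ]
blue [286.8 149.7] [35.2 53.4] 19.98310661315918 [[0.535, -0.325], [0.655, -0.368], [0.626, -0.446], [0.507, -0.403]]
```

View pics/crop1.png

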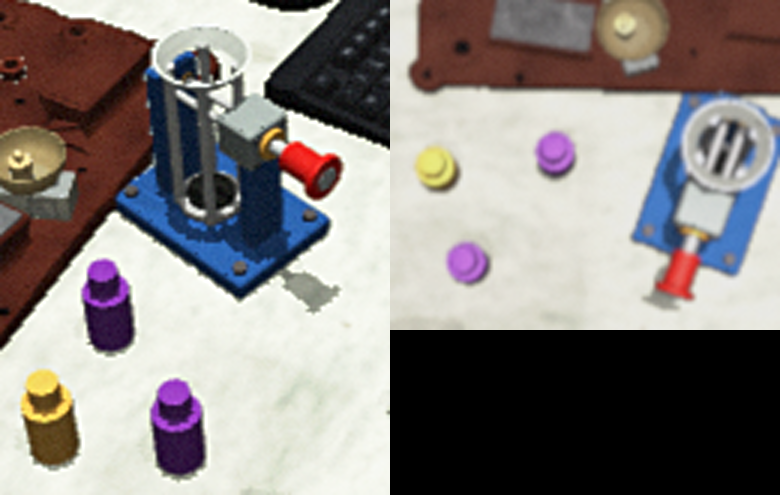

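The crop shows the brass weight at (48,418) on the left half, beside two purple look-alikes. The tester's plunger points to the lower left in the top view. I'll start moving towards the brass weight at about (0.587, -0.167).

{"api": "play_rows", "payload": {
  "motion": [
    [[0.1,0.1,0,0,0,-0.06,-1],[0.2,0.2,0,0,0,-0.12,-1],[0.4,0.4,0,0,0,-0.2,-1],[0.6,0.6,0,0,0,-0.3,-1],[0.8,0.8,0,0,0,-0.4,-1],[1,1,0,0,0,-0.5,-1],[1,1,0,0,0,-0.6,-1],[1,1,0,0,0,-0.7,-1],[1,1,0,0,0,-0.8,-1],[1,1,0,0,0,-0.89,-1]]
  ],
  "force": 40
}}

```text
clock: 1.53
tool_pos: [0.2849, -0.4969, 0.2505]
tcp_rot: [0.0, 0.98, -0.2, 0.0]
ft_force: [-0.1, 0.2, 0.1]
opening: 0.0858
finger_force: 0.0
```

{"api": "play_rows", "payload": {
  "motion": [
    [[0.12,0.12,0,0,0,0,-1],[0.24,0.24,0,0,0,0,-1],[0.36,0.36,0,0,0,0,-1],[0.48,0.48,0,0,0,0,-1],[0.6,0.6,0,0,0,0,-1],[0.72,0.72,0,0,0,0,-1],[0.84,0.84,0,0,0,0,-1],[0.96,0.96,0,0,0,0,-1],[1,1,0,0,0,0,-1],[1,1,0,0,0,0,-1]]
  ]
}}

```text
clock: 2.37
tool_pos: [0.3853, -0.3964, 0.2504]
tcp_rot: [0.0, 0.98, -0.197, 0.0]
ft_force: [-0.0, -0.5, 0.1]
opening: 0.0855
finger_force: 0.0
```

{"api": "play_rows", "payload": {
  "motion": [
    [[0.1,0.1,0,0,0,0,-1],[0.2,0.2,0,0,0,0,-1],[0.3,0.3,0,0,0,0,-1],[0.4,0.4,0,0,0,0,-1],[0.5,0.5,0,0,0,0,-1],[0.6,0.6,0,0,0,0,-1],[0.7,0.7,0,0,0,0,-1],[0.8,0.8,0,0,0,0,-1],[0.9,0.9,0,0,0,0,-1],[1,1,0,0,0,0,-1]]
  ]
}}

```text
clock: 3.2
tool_pos: [0.4848, -0.2973, 0.2503]
tcp_rot: [0.0, 0.98, -0.199, -0.0]
ft_force: [-0.3, -0.8, -0.1]
opening: 0.0853
finger_force: 0.0
```

```bash
python3 - <<'E'
from h import *
s=observe();print(s['clock'],s['tool_pos'].round(4),s['tcp_rot'].round(4),s['q'].round(2),s['ft_force'].round(1))
p=camera_params('wrist');im=snapshot('wrist');cv2.imwrite('pics/w1.png',im[...,::-1]);np.savez('w1.npz',E=p['extrinsics'])
print(p['fx'],p['cx'],p['cy'],np.round(p['extrinsics'],3).tolist())
t=camera_params('top');sc=camera_params('scene')
print('rim',at_z((293,138.7),.144,t),at_z((227,128.7),.144,sc))
E
```

```text
3.2 [ 0.4848 -0.2973  0.2503] [ 2.000e-04  9.800e-01 -1.988e-01 -0.000e+00] [-0.63  0.2   1.77 -0.    1.17  1.34] [-0.3 -0.8 -0.1]
292.81788725676245 254.35139439862883 190.15100118460458 [[-0.389, -0.88, -0.273, 0.555], [-0.921, 0.372, 0.115, -0.327], [0.001, 0.296, -0.955, 0.374], [0.0, 0.0, 0.0, 1.0]]
rim [ 0.5862416  -0.38997762  0.144     ] [ 0.58545702 -0.38146455  0.144     ]
```

View pics/w1.png

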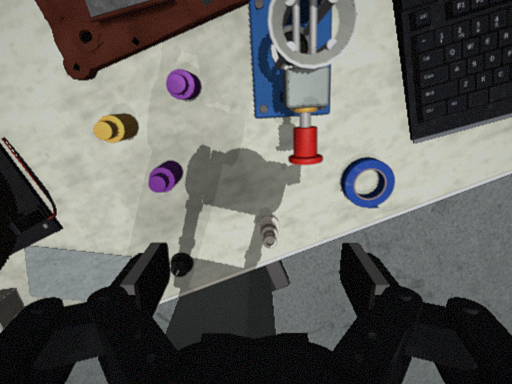

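The wrist view shows the brass weight at (108,128), with its knob top at about (102,128). The tester rim is centred near (312,24), and the red knob is at (305,145).

```bash
python3 - <<'E'
from h import *
im=cv2.imread('pics/w1.png')[...,::-1].copy();p=camera_params('wrist')
def blob(m,o):
    v,u=np.nonzero(m);return np.c_[u+o[0],v+o[1]].astype(float)
def hull_fit(model,obs,x0):  # match silhouette hull extents in 24 directions
    A=np.linspace(0,2*np.pi,24,endpoint=False);D=np.c_[np.cos(A),np.sin(A)]
    h=(obs@D.T).max(0)
    r=least_squares(lambda x:(proj(model(x),p)@D.T).max(0)-h-0.3,x0,loss='soft_l1')
    return r
th=np.linspace(0,2*np.pi,40);ring=lambda r,z:np.c_[r*np.cos(th),r*np.sin(th),z+0*th]
m=hsvmask(im[105:150,85:145],(15,100,40),(35,255,255));n,l,st,c=cv2.connectedComponentsWithStats(m);m=(l==1+st[1:,4].argmax())
W=np.r_[ring(.0155,0),ring(.0155,.044),ring(.01,.047),ring(.01,.062)]
r=hull_fit(lambda x:W+[x[0],x[1],0],blob(m,(85,105)),[.587,-.167]);print('weight',r.x.round(4),'rms px',np.sqrt((r.fun**2).mean()).round(2))
m=hsvmask(im[110:175,280:335],(0,130,50),(8,255,255))|hsvmask(im[110:175,280:335],(172,130,50),(180,255,255));n,l,st,c=cv2.connectedComponentsWithStats(m);m=(l==1+st[1:,4].argmax())
lying=lambda r,x:np.c_[x+0*th,r*np.cos(th),.105+r*np.sin(th)]
K=np.r_[lying(.011,-.077),lying(.011,-.103),lying(.016,-.103),lying(.016,-.109)]
r=hull_fit(lambda x:tpts(x,K),blob(m,(280,110)),[.586,-.387,-.4]);print('tester from knob',r.x.round(4),'rms',np.sqrt((r.fun**2).mean()).round(2))
pose=r.x
corners=proj(tpts(pose,[[-.073,-.045,.015],[-.073,.045,.015],[0,0,.144]]),p).round(1)
print('pred base corners/rim',corners)
# overlay check
o=im[...,::-1].copy()
def poly(P,col): cv2.polylines(o,[np.round(proj(P,p)*8).astype(np.int32)],True,col,1,shift=3)
poly(tpts(pose,ring(.0325,.144)),(0,255,0));poly(tpts(pose,ring(.029,.144)),(0,255,0));poly(tpts(pose,[[-.073,-.045,.015],[-.073,.045,.015],[.057,.045,.015],[.057,-.045,.015]]),(0,255,255))
poly(tpts(pose,[[-.028,-.018,.12],[-.064,-.018,.12],[-.064,.018,.12],[-.028,.018,.12]]),(255,0,255));poly(tpts(pose,lying(.016,-.109)),(255,255,0))
cv2.imwrite('pics/w1o.png',cv2.resize(o[0:190,220:400],None,fx=3,fy=3,interpolation=cv2.INTER_NEAREST))
E
```

```text
weight [ 0.5903 -0.1643] rms px 1.11
tester from knob [ 0.5893 -0.385  -0.3654] rms 1.55
pred base corners/rim [[330.6 115.4]
 [255.  117.9]
 [316.2  19.2]]
```

View pics/w1o.png

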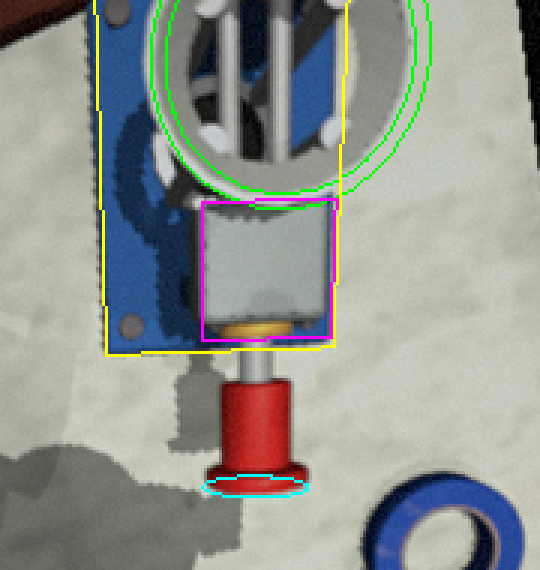

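```bash
python3 - <<'E'
from h import *
p=camera_params('wrist')
# (local pt, col or None, row or None) image pts = overlay/3+(220,0)
O=[([-.09,0,.116],304.9,None),([-.077,0,.116],None,127),([-.109,0,.105],304.9,164.5),
   ([-.02,.007,.108],220+228/3,None),([-.02,-.007,.108],220+281/3,None),([0,.007,.108],220+229/3,None),([0,-.007,.108],220+282/3,None),
   ([0,.0325,.144],220+146/3,None),([0,-.0325,.144],220+412/3,None),([-.0325,0,.144],None,67.5),
   ([-.073,.045,.015],220+105/3,117.5),([-.073,0,.015],None,116.7),([-.04,.018,.12],220+202/3,None),([-.04,-.018,.12],220+329/3,None)]
L=np.array([o[0] for o in O])
def f(x):
    q=proj(tpts(x,L),p);return [q[i,k]-O[i][1+k] for i in range(len(O)) for k in (0,1) if O[i][1+k] is not None]
r=least_squares(f,[.587,-.385,-.37],loss='soft_l1');print(r.x.round(4),np.round(r.fun,1))
print('knob',tpts(r.x,[[-.09,0,.105]]).round(4), 'axis y angle deg',np.degrees(r.x[2])+90)
s=observe();R=cv2.Rodrigues(np.zeros(3))[0]
w,x,y,z=s['tcp_rot'];print('tool y angle',np.degrees(np.arctan2(w*w-x*x+y*y-z*z,2*(x*y-w*z))))
E
```

```text
[ 0.5905 -0.3835 -0.3497] [ 1.6  0.1 -0.5 -3.6  0.8 -0.1  0.3 -0.2 -1.5  3.2  1.  -0.5  0.5 -0.6
 -1.9 -0. ]
knob [[ 0.506  -0.3527  0.105 ]] axis y angle deg 69.96196070986622
tool y angle -112.85913094698978
```

{"api": "play_rows", "payload": {
  "motion": [
    [[0.12,0.12,0,0,0,0,-0.3],[0.24,0.24,0,0,0,0,-0.3],[0.36,0.36,0,0,0,0,-0.3],[0.48,0.48,0,0,0,0,-0.3],[0.6,0.6,0,0,0,0,-0.3],[0.72,0.72,0,0,0,0,-0.3],[0.84,0.84,0,0,0,0,-0.3],[0.96,0.96,0,0,0,0,-0.3],[1,1,0,0,0,0,-0.3],[1,1,0,0,0,0,-0.3]]
  ]
}}

```text
clock: 4.08
tool_pos: [0.5852, -0.1965, 0.2501]
tcp_rot: [0.0, 0.98, -0.197, -0.0]
ft_force: [-0.1, -0.3, -0.3]
opening: 0.0553
finger_force: 0.0
```

```bash
cat >> h.py <<'E'
TH=np.linspace(0,2*np.pi,40);ring=lambda r,z:np.c_[r*np.cos(TH),r*np.sin(TH),z+0*TH]
lying=lambda r,x:np.c_[x+0*TH,r*np.cos(TH),.105+r*np.sin(TH)]
W=np.r_[ring(.0155,0),ring(.0155,.044),ring(.01,.047),ring(.01,.062)]
def hull_fit(model,m,x0,p):
    n,l,st,c=cv2.connectedComponentsWithStats(m);v,u=np.nonzero(l==1+st[1:,4].argmax());obs=np.c_[u,v].astype(float)
    A=np.linspace(0,2*np.pi,24,endpoint=False);D=np.c_[np.cos(A),np.sin(A)];h=(obs@D.T).max(0)
    r=least_squares(lambda x:(proj(model(x),p)@D.T).max(0)-h-0.4,x0,loss='soft_l1')
    return r.x.round(4),np.sqrt((r.fun**2).mean()).round(2),len(obs),obs.mean(0).round(1)
E
python3 - <<'E'
from h import *
s=observe();p=camera_params('wrist');im=snapshot('wrist');cv2.imwrite('pics/w2.png',im[...,::-1])
print(s['tool_pos'].round(4),s['opening'])
m=hsvmask(im,(15,120,40),(35,255,255));m[:40]=0
print(hull_fit(lambda x:W+[x[0],x[1],0],m,[.588,-.166],p))
print(proj([.588,-.166,.03],p))
E
```

```text
[ 0.5852 -0.1965  0.2501] 0.05525590922267186
(array([ 0.5877, -0.1678]), np.float64(0.74), 632, array([231.8, 172.2]))
[[230.32314825 173.07662617]]
```

View pics/w2.png

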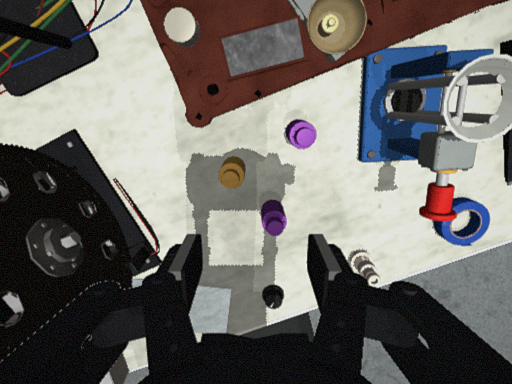

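The wrist view confirms the brass weight at (232,172), clear of the fingers' path. The purple one is 75 mm away. Descending.

{"api": "play_rows", "payload": {
  "motion": [
    [[0.01,0.1,-0.05,0,0,0,-0.3],[0.02,0.2,-0.15,0,0,0,-0.3],[0.03,0.29,-0.3,0,0,0,-0.3],[0.03,0.29,-0.45,0,0,0,-0.3],[0.03,0.29,-0.6,0,0,0,-0.3],[0.03,0.29,-0.75,0,0,0,-0.3],[0.03,0.29,-0.9,0,0,0,-0.3],[0.03,0.29,-1,0,0,0,-0.3],[0.03,0.29,-1,0,0,0,-0.3],[0.03,0.29,-1,0,0,0,-0.3]]
  ]
}}

```text
clock: 4.97
tool_pos: [0.5866, -0.1677, 0.1492]
tcp_rot: [-0.0, 0.98, -0.198, -0.001]
ft_force: [-0.4, 0.1, 0.3]
opening: 0.0558
finger_force: 0.0
```

{"api": "play_rows", "payload": {
  "motion": [
    [[0,0,-0.15,0,0,0,-0.3],[0,0,-0.3,0,0,0,-0.3],[0,0,-0.45,0,0,0,-0.3],[0,0,-0.6,0,0,0,-0.3],[0,0,-0.7,0,0,0,-0.3],[0,0,-0.8,0,0,0,-0.3],[0,0,-0.88,0,0,0,-0.3],[0,0,-0.9,0,0,0,-0.3],[0,0,-0.9,0,0,0,-0.3],[0,0,-0.9,0,0,0,-0.3]]
  ]
}}

```text
clock: 5.8
tool_pos: [0.588, -0.1683, 0.0607]
tcp_rot: [0.0, 0.98, -0.198, 0.0]
ft_force: [-0.3, 0.4, 0.1]
opening: 0.0554
finger_force: 0.0
```

{"api": "play_rows", "payload": {
  "motion": [
    [[0,0,0,0,0,0,1],[0,0,0,0,0,0,1],[0,0,0,0,0,0,1],[0,0,0,0,0,0,1],[0,0,0,0,0,0,1],[0,0,0,0,0,0,1],[0,0,0,0,0,0,1],[0,0,0,0,0,0,1],[0,0,0,0,0,0,1],[0,0,0,0,0,0,1]]
  ],
  "force": 40
}}

```text
clock: 6.63
tool_pos: [0.5906, -0.1682, 0.0634]
tcp_rot: [-0.0, 0.98, -0.199, 0.003]
ft_force: [0.2, 2.3, 9.7]
opening: 0.0169
finger_force: 45.1
```

{"api": "play_rows", "payload": {
  "motion": [
    [[0,0,0.05,0,0,0,1],[0,0,0.15,0,0,0,1],[0,0,0.25,0,0,0,1],[0,0,0.35,0,0,0,1],[0,0,0.5,0,0,0,1],[0,0,0.6,0,0,0,1],[0,0,0.7,0,0,0,1],[0,0,0.8,0,0,0,1],[0,0,0.9,0,0,0,1],[0,0,1,0,0,0,1]]
  ]
}}

```text
clock: 7.47
tool_pos: [0.5873, -0.1681, 0.1611]
tcp_rot: [-0.0, 0.98, -0.198, -0.0]
ft_force: [0.0, -0.1, -1.4]
opening: 0.0171
finger_force: 42.4
```

{"api": "play_rows", "payload": {
  "motion": [
    [[0,0,0.1,0,0,0,1],[0,0,0.2,0,0,0,1],[0,0,0.3,0,0,0,1],[0,0,0.4,0,0,0,1],[0,0,0.5,0,0,0,1],[0,0,0.6,0,0,0,1],[0,0,0.7,0,0,0,1],[0,0,0.8,0,0,0,1],[0,0,0.8,0,0,0,1],[0,0,0.8,0,0,0,1]]
  ]
}}

```text
clock: 8.3
tool_pos: [0.5881, -0.1683, 0.2413]
tcp_rot: [0.0, 0.98, -0.198, 0.001]
ft_force: [-0.2, 0.1, -2.1]
opening: 0.0171
finger_force: 42.4
```

```bash
python3 - <<'E'
from h import *
s=observe();print(s['tool_pos'].round(4),s['opening'],s['finger_force'],s['ft_force'].round(2))
cs=[]
for n in ['scene','wrist','top']:
    p=camera_params(n);im=snapshot(n);cv2.imwrite(f'pics/l_{n}.png',im[...,::-1])
    c,r=proj(s['tool_pos']-[0,0,.04],p)[0];h=60 if n!='wrist' else 90
    r0=int(np.clip(r-h,0,384-2*h));c0=int(np.clip(c-h,0,512-2*h));print(n,c,r,c0,r0)
    cs.append(cv2.resize(im[r0:r0+2*h,c0:c0+2*h,::-1],(260,260),interpolation=cv2.INTER_CUBIC))
cv2.imwrite('pics/lift.png',np.hstack(cs))
E
```

```text
[ 0.5881 -0.1683  0.2413] 0.017129079725907475 42.40033326437697 [-0.19  0.07 -2.09]
scene 161.8537439688737 179.15398226078054 101 119
wrist 254.80074810986326 229.01547841647053 164 139
top 182.42389746580454 133.1954373227294 122 73
```

View pics/lift.png

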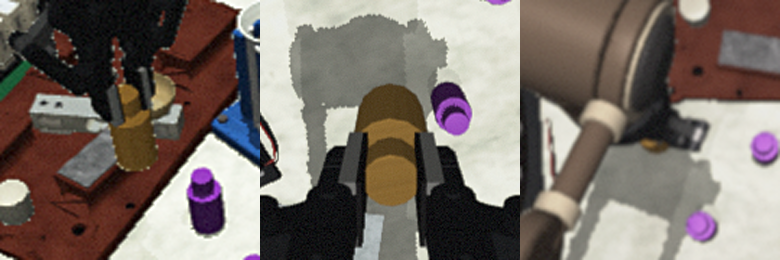

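The weight is held upright between the pads by its knob; in the middle panel it sits at about (390,150). Moving it over to the funnel.

{"api": "play_rows", "payload": {
  "motion": [
    [[0,-0.08,0,0,0,0,1],[0,-0.2,0,0,0,0,1],[0,-0.32,0,0,0,0,1],[0,-0.44,0,0,0,0,1],[0,-0.56,0,0,0,0,1],[0,-0.68,0,0,0,0,1],[0,-0.8,0,0,0,0,1],[0,-0.9,0,0,0,0,1],[0,-1,0,0,0,0,1],[0,-1,0,0,0,0,1]]
  ]
}}

```text
clock: 9.28
tool_pos: [0.5875, -0.2706, 0.2403]
tcp_rot: [0.001, 0.98, -0.199, 0.0]
ft_force: [-0.9, 0.2, -2.4]
opening: 0.0171
finger_force: 42.5
```

{"api": "play_rows", "payload": {
  "motion": [
    [[0,-0.08,0,0,0,0,1],[0,-0.2,0,0,0,0,1],[0,-0.32,0,0,0,0,1],[0,-0.44,0,0,0,0,1],[0,-0.56,0,0,0,0,1],[0,-0.68,0,0,0,0.02,1],[0,-0.8,0,0,0,0.04,1],[0,-0.9,0,0,0,0.06,1],[0,-1,0,0,0,0.06,1],[0,-1,0,0,0,0.06,1]]
  ]
}}

```text
clock: 10.12
tool_pos: [0.5873, -0.3709, 0.2402]
tcp_rot: [0.001, 0.984, -0.176, 0.0]
ft_force: [-1.2, -0.0, -1.9]
opening: 0.0168
finger_force: 42.5
```

```bash
python3 - <<'E'
from h import *
s=observe();print(s['clock'],s['tool_pos'].round(4),s['opening'],s['finger_force'])
p=camera_params('wrist');im=snapshot('wrist');cv2.imwrite('pics/f_w.png',im[...,::-1])
m=hsvmask(im,(12,120,30),(35,255,255));m[:100]=0;m[:,:180]=0;m[:,330:]=0
print('held',hull_fit(lambda x:W+[x[0],x[1],s['tool_pos'][2]-.063],m,s['tool_pos'][:2],p))
o=im[...,::-1].copy()
def poly(P,col): cv2.polylines(o,[np.round(proj(P,p)*8).astype(np.int32)],True,col,1,shift=3)
pose=[.588,-.385,-.35]
for r in(.0325,.029): poly(tpts(pose,ring(r,.144)),(0,255,0))
for y in(.007,-.007):poly(tpts(pose,[[-.028,y,.108],[.028,y,.108]]),(255,255,0))
cv2.imwrite('pics/f_wo.png',cv2.resize(o[80:384,100:420],None,fx=2.4,fy=1.9*1.0,interpolation=cv2.INTER_CUBIC) if 0 else cv2.resize(o[100:340,130:390],None,fx=2.4,fy=2.4))
E
```

```text
10.1167 [ 0.5873 -0.3709  0.2402] 0.016825495546745697 42.52897875965573
held (array([ 0.5867, -0.3705]), np.float64(2.13), 2966, array([254.2, 237.8]))
```

View pics/f_wo.png

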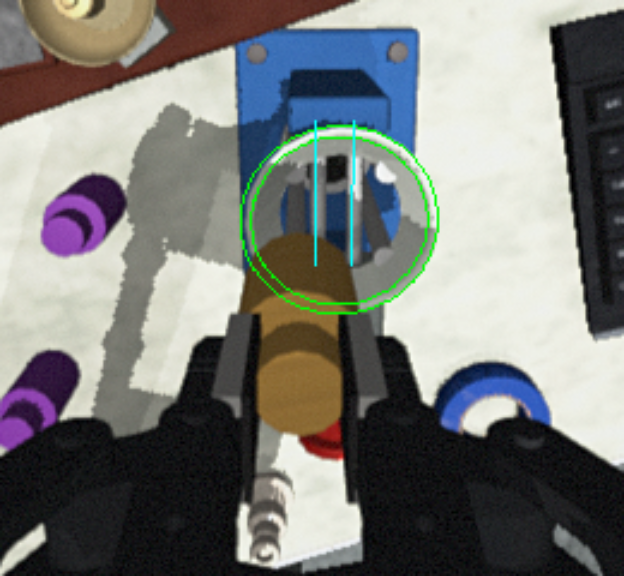

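The rim overlay fits to within about a pixel, so the funnel centre is at (0.588, -0.385). The held weight is centred on the TCP. Aligning and then lowering in two steps.

{"api": "play_rows", "payload": {
  "motion": [
    [[0.01,-0.05,0,0,0,0,1],[0.01,-0.1,0,0,0,0,1],[0.01,-0.14,0,0,0,0,1],[0.01,-0.14,-0.05,0,0,0,1],[0.01,-0.14,-0.1,0,0,0,1],[0.01,-0.14,-0.17,0,0,0,1],[0.01,-0.14,-0.24,0,0,0,1],[0.01,-0.14,-0.31,0,0,0,1],[0.01,-0.14,-0.36,0,0,0,1],[0.01,-0.14,-0.4,0,0,0,1]]
  ]
}}

```text
clock: 11.0
tool_pos: [0.5881, -0.3816, 0.1988]
tcp_rot: [-0.0, 0.985, -0.175, -0.001]
ft_force: [-0.6, -0.3, -2.0]
opening: 0.0166
finger_force: 42.5
```

{"api": "play_rows", "payload": {
  "motion": [
    [[0,0,-0.01,0,0,0,1],[0,0,-0.03,0,0,0,1],[0,0,-0.05,0,0,0,1],[0,0,-0.07,0,0,0,1],[0,0,-0.09,0,0,0,1],[0,0,-0.11,0,0,0,1],[0,0,-0.12,0,0,0,1],[0,0,-0.12,0,0,0,1],[0,0,-0.12,0,0,0,1],[0,0,-0.12,0,0,0,1]]
  ]
}}

```text
clock: 11.83
tool_pos: [0.589, -0.3828, 0.1883]
tcp_rot: [0.001, 0.985, -0.175, 0.001]
ft_force: [0.8, -3.0, -0.7]
opening: 0.017
finger_force: 45.4
```

{"api": "play_rows", "payload": {
  "motion": [
    [[0,-0.01,0,0,0,0,1],[0,-0.02,0,0,0,0,1],[0,-0.03,0,0,0,0,1],[0,-0.03,-0.02,0,0,0,1],[0,-0.03,-0.04,0,0,0,1],[0,-0.03,-0.06,0,0,0,1],[0,-0.03,-0.08,0,0,0,1],[0,-0.03,-0.1,0,0,0,1],[0,-0.03,-0.1,0,0,0,1],[0,-0.03,-0.1,0,0,0,1]]
  ]
}}

```text
clock: 12.67
tool_pos: [0.5884, -0.385, 0.1779]
tcp_rot: [-0.0, 0.985, -0.175, -0.0]
ft_force: [0.1, 0.1, -1.6]
opening: 0.0169
finger_force: 45.5
```

```bash
python3 - <<'E'
from h import *
s=observe();print(s['tool_pos'].round(4),s['ft_force'].round(1),s['wrist_torque'].round(2))
cs=[]
for n,(c0,r0,h) in {'scene':(190,90,45),'wrist':(170,120,75)}.items():
    im=snapshot(n);cs.append(cv2.resize(im[r0:r0+2*h,c0:c0+2*h,::-1],(390,390),interpolation=cv2.INTER_CUBIC))
cv2.imwrite('pics/ins.png',np.hstack(cs))
E
```

```text
[ 0.5884 -0.385   0.1779] [ 0.1  0.1 -1.6] [-0.    0.02 -0.03]
```

View pics/ins.png

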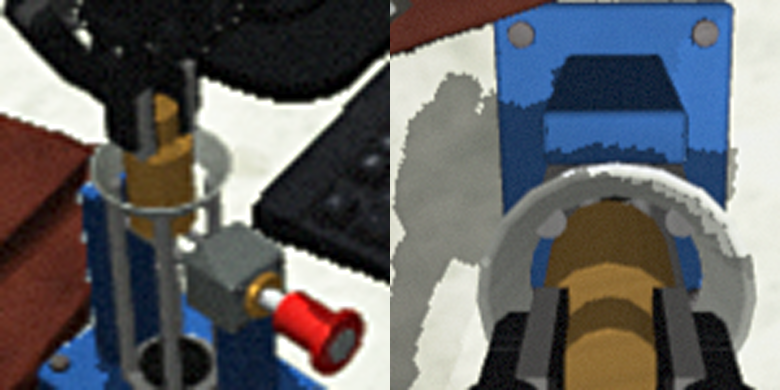

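The weight is centred in the funnel with no side force. Lowering it onto the pins and releasing.

{"api": "play_rows", "payload": {
  "motion": [
    [[0,0,-0.01,0,0,0,1],[0,0,-0.02,0,0,0,1],[0,0,-0.03,0,0,0,1],[0,0,-0.04,0,0,0,1],[0,0,-0.05,0,0,0,1],[0,0,-0.055,0,0,0,1],[0,0,-0.06,0,0,0,1],[0,0,-0.065,0,0,0,1],[0,0,-0.065,0,0,0,1],[0,0,-0.065,0,0,0,1]]
  ]
}}

```text
clock: 13.6
tool_pos: [0.5886, -0.3851, 0.1718]
tcp_rot: [-0.0, 0.985, -0.175, -0.0]
ft_force: [0.4, 0.2, -2.0]
opening: 0.0171
finger_force: 45.5
```

{"api": "play_rows", "payload": {
  "motion": [
    [[0,0,-0.01,0,0,0,1],[0,0,-0.02,0,0,0,1],[0,0,-0.02,0,0,0,1],[0,0,-0.02,0,0,0,0.4],[0,0,-0.02,0,0,0,0.2],[0,0,-0.02,0,0,0,0],[0,0,-0.02,0,0,0,-0.2],[0,0,-0.02,0,0,0,-0.3],[0,0,-0.02,0,0,0,-0.3],[0,0,-0.02,0,0,0,-0.3]]
  ]
}}

```text
clock: 14.43
tool_pos: [0.5885, -0.3851, 0.1695]
tcp_rot: [-0.0, 0.985, -0.175, -0.0]
ft_force: [0.6, -0.2, -0.2]
opening: 0.0553
finger_force: 0.0
```

{"api": "play_rows", "payload": {
  "motion": [
    [[0,0,0.05,0,0,0,-0.3],[0,0,0.15,0,0,0,-0.3],[0,0,0.25,0,0,0,-0.3],[0,0,0.4,0,0,0,-0.3],[0,0,0.55,0,0,0,-0.3],[0,0,0.65,0,0,0,-0.3],[0,0,0.75,0,0,0,-0.3],[0,0,0.8,0,0,0,-0.3],[0,0,0.8,0,0,0,-0.3],[0,0,0.8,0,0,0,-0.3]]
  ]
}}

```text
clock: 15.27
tool_pos: [0.5885, -0.3851, 0.25]
tcp_rot: [0.0, 0.985, -0.175, 0.0]
ft_force: [-0.8, -0.1, -0.7]
opening: 0.0553
finger_force: 0.0
```

{"api": "play_rows", "payload": {
  "motion": [
    [[-0.1,0.02,0,0,0,0,-0.3],[-0.2,0.06,0,0,0,0,-0.3],[-0.3,0.1,0,0,0,0,-0.3],[-0.4,0.14,0,0,0,0,-0.3],[-0.5,0.18,0,0,0,0,-0.3],[-0.6,0.22,0,0,0,0,-0.3],[-0.7,0.26,0,0,0,0,-0.3],[-0.8,0.3,0,0,0,0,-0.3],[-0.83,0.32,0,0,0,0,-0.3],[-0.83,0.32,0,0,0,0,-0.3]]
  ]
}}

```text
clock: 16.1
tool_pos: [0.5045, -0.3524, 0.2487]
tcp_rot: [-0.001, 0.985, -0.175, -0.001]
ft_force: [-0.1, 0.0, 0.6]
opening: 0.0553
finger_force: 0.0
```

```bash
python3 - <<'E'
from h import *
s=observe();print(s['tool_pos'].round(4),s['ft_force'].round(1),s['opening'])
p=camera_params('wrist');sn={n:snapshot(n) for n in('scene','wrist')}
im=sn['wrist'];o=im[...,::-1].copy()
def poly(P,col): cv2.polylines(o,[np.round(proj(P,p)*8).astype(np.int32)],True,col,1,shift=3)
pose=[.588,-.385,-.35]
poly(tpts(pose,ring(.0325,.144)),(0,255,0));poly(tpts(pose,lying(.016,-.109)),(255,255,0));poly(tpts(pose,[[-.077,.011,.105],[-.077,-.011,.105],[-.103,-.011,.105],[-.103,.011,.105]]),(255,255,0))
poly(tpts(pose,W+[0,0,.108])[-40:],(0,0,255))
a=cv2.resize(sn['scene'][90:200,185:285,::-1],(354,390),interpolation=cv2.INTER_CUBIC);b=cv2.resize(o[90:340,130:380],(390,390),interpolation=cv2.INTER_CUBIC)
cv2.imwrite('pics/load.png',np.hstack([a,b]));cv2.imwrite('pics/load_w.png',im[...,::-1])
# knob fit: weight on pins
m=hsvmask(im,(12,120,30),(35,255,255));m[:,:180]=0;m[:,330:]=0;m[300:]=0;m[:90]=0
E
```

```text
[ 0.5045 -0.3524  0.2487] [-0.1  0.   0.6] 0.055282732582656334
```

View pics/load.png

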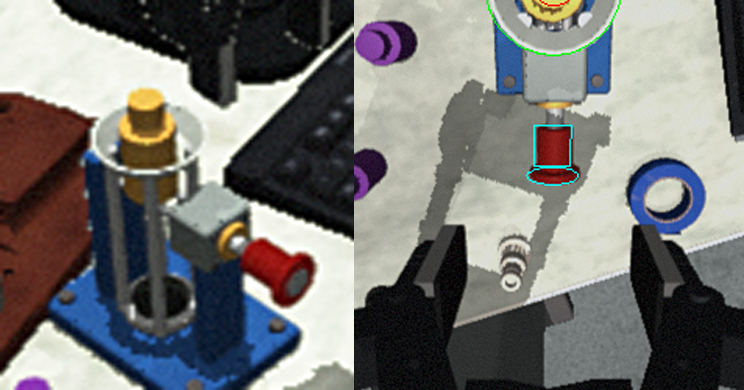

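The weight sits upright on the pins in the funnel, and the plunger knob matches the overlay to within about 1 mm. Going down on the knob.

{"api": "play_rows", "payload": {
  "motion": [
    [[-0.01,-0.015,-0.05,0,0,0,-0.3],[-0.01,-0.015,-0.15,0,0,0,-0.3],[-0.01,-0.015,-0.25,0,0,0,-0.3],[-0.01,-0.015,-0.35,0,0,0,-0.3],[-0.01,-0.015,-0.45,0,0,0,-0.3],[-0.01,-0.015,-0.55,0,0,0,-0.3],[-0.01,-0.015,-0.65,0,0,0,-0.3],[-0.01,-0.015,-0.72,0,0,0,-0.3],[-0.01,-0.015,-0.72,0,0,0,-0.3],[-0.01,-0.015,-0.72,0,0,0,-0.3]]
  ]
}}

```text
clock: 17.03
tool_pos: [0.5043, -0.3544, 0.177]
tcp_rot: [-0.0, 0.985, -0.175, -0.001]
ft_force: [-0.1, 0.8, 0.1]
opening: 0.0554
finger_force: 0.0
```

{"api": "play_rows", "payload": {
  "motion": [
    [[0,0,-0.1,0,0,0,-0.3],[0,0,-0.2,0,0,0,-0.3],[0,0,-0.3,0,0,0,-0.3],[0,0,-0.4,0,0,0,-0.3],[0,0,-0.5,0,0,0,-0.3],[0,0,-0.6,0,0,0,-0.3],[0,0,-0.68,0,0,0,-0.3],[0,0,-0.72,0,0,0,-0.3],[0,0,-0.72,0,0,0,-0.3],[0,0,-0.72,0,0,0,-0.3]]
  ]
}}

```text
clock: 17.87
tool_pos: [0.5045, -0.3546, 0.1055]
tcp_rot: [-0.0, 0.985, -0.175, -0.0]
ft_force: [-0.4, 0.9, 0.1]
opening: 0.0554
finger_force: 0.0
```

{"api": "play_rows", "payload": {
  "motion": [
    [[0,0,0,0,0,0,1],[0,0,0,0,0,0,1],[0,0,0,0,0,0,1],[0,0,0,0,0,0,1],[0,0,0,0,0,0,1],[0,0,0,0,0,0,1],[0,0,0,0,0,0,1],[0,0,0,0,0,0,1],[0,0,0,0,0,0,1],[0,0,0,0,0,0,1]]
  ],
  "force": 70
}}

```text
clock: 18.7
tool_pos: [0.5046, -0.3563, 0.107]
tcp_rot: [0.002, 0.985, -0.175, 0.001]
ft_force: [-2.5, -4.5, 3.5]
opening: 0.0201
finger_force: 68.5
```

{"api": "play_rows", "payload": {
  "motion": [
    [[-0.05,0.02,0,0,0,0,1],[-0.1,0.04,0,0,0,0,1],[-0.15,0.055,0,0,0,0,1],[-0.2,0.07,0,0,0,0,1],[-0.25,0.09,0,0,0,0,1],[-0.3,0.11,0,0,0,0,1],[-0.35,0.13,0,0,0,0,1],[-0.4,0.145,0,0,0,0,1],[-0.44,0.16,0,0,0,0,1],[-0.47,0.17,0,0,0,0,1]]
  ]
}}

```text
clock: 19.53
tool_pos: [0.4623, -0.3412, 0.1071]
tcp_rot: [0.003, 0.984, -0.175, 0.007]
ft_force: [8.8, -8.1, -7.9]
opening: 0.02
finger_force: 68.7
```

{"api": "play_rows", "payload": {
  "motion": [
    [[-0.01,0.004,0,0,0,0,1],[-0.02,0.007,0,0,0,0,1],[-0.03,0.01,0,0,0,0,1],[-0.04,0.014,0,0,0,0,1],[-0.04,0.014,0,0,0,0,1],[-0.04,0.014,0,0,0,0,1],[-0.04,0.014,0,0,0,0,1],[-0.04,0.014,0,0,0,0,1],[-0.04,0.014,0,0,0,0,1],[-0.04,0.014,0,0,0,0,1]]
  ]
}}

```text
clock: 20.37
tool_pos: [0.4589, -0.34, 0.1071]
tcp_rot: [0.003, 0.984, -0.175, 0.007]
ft_force: [9.9, -8.7, -8.0]
opening: 0.0201
finger_force: 68.7
```

```bash
python3 - <<'E'
from h import *
s=observe();print(s['tool_pos'].round(4),s['ft_force'].round(1),s['opening'],s['finger_force'])
sn={n:snapshot(n) for n in('scene','wrist')}
a=cv2.resize(sn['scene'][90:220,170:290,::-1],(360,390),interpolation=cv2.INTER_CUBIC);b=cv2.resize(sn['wrist'][60:310,130:380,::-1],(390,390),interpolation=cv2.INTER_CUBIC)
cv2.imwrite('pics/pull.png',np.hstack([a,b]))
E
```

```text
[ 0.4589 -0.34    0.1071] [ 9.9 -8.7 -8. ] 0.0200804886992337 68.68721723556519
```

View pics/pull.png

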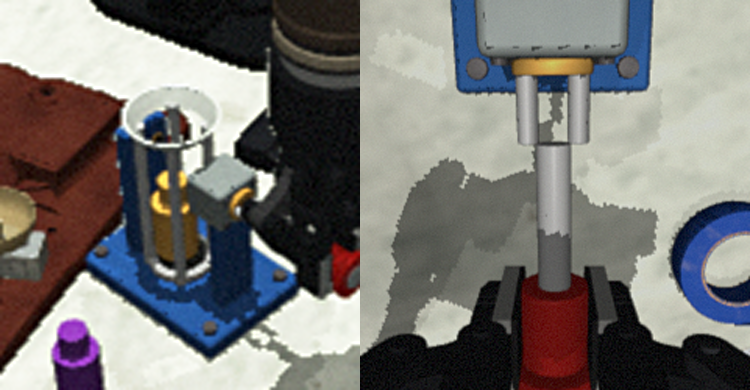

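The weight has dropped onto the anvil. Travel is about 48.5 mm and the force is still only the spring's, so I pull on to the stop.

{"api": "play_rows", "payload": {
  "motion": [
    [[-0.01,0.004,0,0,0,0,1],[-0.015,0.006,0,0,0,0,1],[-0.02,0.008,0,0,0,0,1],[-0.025,0.01,0,0,0,0,1],[-0.03,0.01,0,0,0,0,1],[-0.03,0.01,0,0,0,0,1],[-0.03,0.01,0,0,0,0,1],[-0.03,0.01,0,0,0,0,1],[-0.03,0.01,0,0,0,0,1],[-0.03,0.01,0,0,0,0,1]]
  ]
}}

```text
clock: 21.3
tool_pos: [0.4573, -0.3395, 0.1072]
tcp_rot: [0.004, 0.984, -0.175, 0.009]
ft_force: [13.3, -8.2, -11.8]
opening: 0.0201
finger_force: 68.8
```

{"api": "play_rows", "payload": {
  "motion": [
    [[-0.005,0.002,0,0,0,0,1],[-0.01,0.004,0,0,0,0,1],[-0.015,0.005,0,0,0,0,1],[-0.02,0.007,0,0,0,0,1],[-0.02,0.007,0,0,0,0,1],[-0.02,0.007,0,0,0,0,1],[-0.02,0.007,0,0,0,0,1],[-0.02,0.007,0,0,0,0,1],[-0.02,0.007,0,0,0,0,1],[-0.02,0.007,0,0,0,0,1]]
  ]
}}

```text
clock: 22.13
tool_pos: [0.4573, -0.3394, 0.1072]
tcp_rot: [0.004, 0.984, -0.176, 0.011]
ft_force: [18.2, -9.9, -15.4]
opening: 0.0198
finger_force: 69.0
```

The TCP stopped moving while the force rose to about 20 N, so the plunger is on its stop and still gripped. Handing in.

```bash
python3 -c "
from plant import *
print(close_job())"
```

```text
the job is handed in; nothing more can be done
None
```

I loaded the brass weight upright on the pins and let go, then pulled the plunger back to its stop; the weight fell onto the anvil, and I handed the job in at about 22 s with the knob still gripped and held fully back.

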